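# Box the finished bangles, set the open one back for closing

### The job

Clear the batch of silver bangles off the bench: lay each of the three closed bangles flat in the seat of its own box, the large one in the large box, the middle one in the middle box and the small one in the small box, and lay the open bangle, whose ends do not meet yet, flat in the middle of the steel bench block, ready to be hammered shut. Set every bangle down rather than dropping it, and leave the hammer and the tin of punches where they are.

Things in the scene. Friction and masses are not known exactly. Their poses are not given: they have to be found in the camera images.
- large_bangle: the large closed silver bangle: an unbroken ring of round twisted silver bar lying flat on the bench, 78 mm outside, 60 mm inside diameter, bar 9 mm thick (so 9 mm high), about 120 g. Origin: centre of the ring at the level of its underside; z up. It can be pinched across the bar from above, one finger inside the ring.
- middle_bangle: the middle closed silver bangle: an unbroken ring of round twisted silver bar lying flat on the bench, 64 mm outside, 48 mm inside diameter, bar 8 mm thick (so 8 mm high), about 80 g. Origin: centre of the ring at the level of its underside; z up. It can be pinched across the bar from above, one finger inside the ring.
- small_bangle: the small closed silver bangle: an unbroken ring of round twisted silver bar lying flat on the bench, 52 mm outside, 36 mm inside diameter, bar 8 mm thick (so 8 mm high), about 60 g. Origin: centre of the ring at the level of its underside; z up. It can be pinched across the bar from above, one finger inside the ring.
- open_bangle: the open bangle: the same silver bar, not yet closed, lying flat; 64 mm outside, 48 mm inside diameter, bar 8 mm thick, about 70 g, with a clear gap of about 18 mm between its ends. Origin: centre of the ring circle at the level of its underside; z up; its own +x axis points from the centre to the middle of the gap.
- large_box: the large bangle box: square wooden box base 114 x 114 mm, 26 mm high, lid off, fixed. Its dark grey insert has a flat top at 25 mm; sunk in it is a round black seat 94 mm across, floor at 22 mm, with a round boss 44 mm across in the middle, top at 25 mm. The large bangle lies round the boss with 8 mm of play each way. Origin: centre of the underside; z up, x and y along the sides.
- middle_box: the middle bangle box: square wooden box base 100 x 100 mm, 26 mm high, lid off, fixed. Its dark grey insert has a flat top at 25 mm; sunk in it is a round black seat 80 mm across, floor at 22 mm, with a round boss 32 mm across in the middle, top at 25 mm. The middle bangle lies round the boss with 8 mm of play each way. Origin: centre of the underside; z up, x and y along the sides.
- small_box: the small bangle box: square wooden box base 88 x 88 mm, 26 mm high, lid off, fixed. Its dark grey insert has a flat top at 25 mm; sunk in it is a round black seat 68 mm across, floor at 22 mm, with a round boss 20 mm across in the middle, top at 25 mm. The small bangle lies round the boss with 8 mm of play each way. Origin: centre of the underside; z up, x and y along the sides.
- bench_block: the steel bench block: a plain bright steel slab 100 x 100 mm, 25 mm thick, flat on top, fixed on the bench. Origin: centre of its underside; z up, x and y along the sides.
- hammer: bystander: a chasing hammer lying on the bench at the left, 235 mm long, up to 25 mm high, wooden handle and steel head. Origin: on the bench under the middle of its length; +x towards the head. Leave it alone.
- punch_tin: bystander: a ribbed tin can standing on the bench at the right, 76 mm in diameter, 108 mm high, steel punches sticking up to 140 mm. Origin: centre of its underside. Leave it alone.

How it is judged:
At the end, for the whole second after the job is handed in: Each closed bangle lies flat on the seat floor of the box of its own size (centres within 10.5 mm, underside within 2 mm of the floor, tilt under 0.06 rad); the open bangle lies flat on the bench block, centres within 20 mm; all are released and at rest (horizontal distance between large_bangle and large_box below 0.0105 m and z of large_bangle in the frame of large_box between 0.0195 and 0.024 m and angle between each of large_bangle, middle_bangle, small_bangle, open_bangle's own z axis and vertical below 0.06 rad and linear speed of each of large_bangle, middle_bangle, small_bangle, open_bangle below 0.02 m/s and angular speed of each of large_bangle, middle_bangle, small_bangle, open_bangle below 0.3 rad/s and horizontal distance between middle_bangle and middle_box below 0.0105 m and z of middle_bangle in the frame of middle_box between 0.0195 and 0.024 m and horizontal distance between small_bangle and small_box below 0.0105 m and z of small_bangle in the frame of small_box between 0.0195 and 0.024 m and horizontal distance between open_bangle and bench_block below 0.02 m and z of open_bangle in the frame of bench_block between 0.0225 and 0.0275 m); the robot touches nothing.
It fails at once if a bangle is dropped or thrown (faster than 0.7 m/s with no finger on it: a fall of more than about 25 mm) ((linear speed of large_bangle above 0.7 m/s and contact force between large_bangle and the fingers below 0.05 N) or (linear speed of middle_bangle above 0.7 m/s and contact force between middle_bangle and the fingers below 0.05 N) or (linear speed of small_bangle above 0.7 m/s and contact force between small_bangle and the fingers below 0.05 N) or (linear speed of open_bangle above 0.7 m/s and contact force between open_bangle and the fingers below 0.05 N)).
It fails at once if the hammer is moved by more than 25 mm (distance of hammer from where it was at the start of the episode above 0.025 m).
It fails at once if the tin of punches is moved by more than 25 mm or tipped (distance of punch_tin from where it was at the start of the episode above 0.025 m or angle between punch_tin's own z axis and vertical above 0.3 rad).
It also fails if it takes over 86 s, if anything falls off the work surface, if the arm or the gripper's body presses on something with over 40 N, if the wrist force passes 120 N, or if a joint passes its speed limit or range.

### The arm

A 6-joint arm with a two-finger parallel gripper is mounted at the origin on the work surface. World frame = base frame: x ahead of the robot, y to its left, z up, the work surface at z = 0. Lengths are in m, angles in rad, forces in N, time in s.
With the tool pointing down it reaches from about 0.375 to 0.9 m from the base axis. Payload 3.1 kg.
Tool frame: the origin (TCP) lies at the centre of the arm's flange, where the gripper is bolted on; the fingertips stand robot.tip_extent ahead of it and the grasp point (between the pads) lies 164 mm ahead of it (robot.tip_extent is the distance from the TCP to the fingertips, in m); z points along the fingers, y is the line along which they close (so a half turn about z gives the same grasp; the last joint's range is limited). The gripper opens to 87 mm and grips with 3 to 60 N. Pads are 19 mm wide; open, the fingers measure 117 mm over their backs; the gripper's body (75 mm by 190 mm) begins 51 mm behind the grasp point.
Start: joints at [-1.379, 0.527, 1.433, -0, 1.181, -0.178], TCP at [0.226, -0.583, 0.405] pointing down, gripper open.
Joint ranges: [-3.08, 3.08], [-0.75, 2.2], [0.22, 2.44], [-1.43, 4.57], [0, 2.65], [-2.85, 2.85]. Speed limits (rad/s): [2.79, 2.79, 3.14, 3.14, 3.14, 3.14].

### API

Orientations are given as a unit quaternion [x, y, z, w].
In Python, from rig import get_obs, camera, hand_in, cut_out, robot gives the robot as it stands.
- The arm moves only by the tool step_arm, never from a script. Its argument "rows" is a list of rows, each a list of 6 numbers: the shift along the world's x, y, z in m, then the turn, a rotation vector about the world's x, y, z in degrees. A call has 1 to 12 rows; each row shifts and turns the commanded pose from where the row before left it; what a row does not reach is not made up. A row lasts 1/8 s, in which the tool goes at most 62.5 mm and 10.7 degrees, less where a joint would pass 70% of its speed; a pose out of reach is approached as far as the arm can. A call is refused whole if a number of a shift passes 0.0625 or a number of a turn 10.7, either way. A call with a gripper value outside its range is refused whole. "jaw" is the finger opening in m, from 0 to 0.087, set as the call begins (left out, the last holds). The fingers move at their own pace and stop on an object; "squeeze" is the grip in N (left out, the last holds). Time passes only in rows, so rows that do not move let the fingers close. It gives the time, the measured TCP pose, the force, the opening and the grip force at its end, in the units of the state.
- get_obs(): the state, without advancing time (a new reading comes with each control period).
- camera(name): name is "side" or "top"; returns a dict with "pixels" (420x560x3 uint8, blue, green, red), "depth" (420x560 float32, m along the optical axis (not along the pixel's ray), 0 where there is no reading), "fov_y" (degrees; the focal length in pixels is half the picture's height over the tangent of half this angle, whatever the lens; pixels are square), "cx", "cy" (the principal point, pixels), "extrinsics" (4x4, takes a point from camera to world coordinates). Camera axes: x right, y up, looking along -z (the intrinsics and any distortion apply to the point x, -y, -z); pixel columns grow to the right and rows downward; lengths in m; the calibration is good to about 2 mm. A picture is of the moment at which its call begins.
- hand_in(): hands the job in; it is judged then, once.
Trained networks look in the newest picture that a camera, given by its name, has taken for a name from the list of things; names that differ only in an ending like _2 or _b are one class to them, and where a whole thing is asked for, a point or a joint stands for the part that bears it (a point fixed in the world has none). Each returns a list of dicts, best first, with "confidence" (0 to 1); they miss things now and then, are a little off and sometimes report something else, mostly with a low value. They report only what shows in the picture. A call takes as long as a camera call.
- cut_out(label, camera): "region" (420x560 bool, what is visible of it) and "extent" ([centre column, centre row, width, height] in pixels, round what is visible of it).
The state is a dict: "time": time; "q": joint angles; "joint_velocities": joint speeds; "joint_torque": joint torques, N m; "position": TCP position; "tool_rot": TCP orientation; "ft_force": force on the tool from outside, world axes, zero at the start; "moment": the same for the moment, N m; "grip_width": finger opening in m; "grip_force": force on a finger pad.
Only numpy, scipy, OpenCV 4.12 (cv2) and the standard library are available. Lean on these libraries where they do the work, as an engineer would, in place of code of your own. Each camera call takes 0.05 s, during which the arm holds its last target. There are 200 camera calls.

## Working session

There is one attempt and no reset: what is moved stays moved. The work goes in short steps, Python scripts to look and compute and a tool call to move; the robot and the scene stay as the last step left them, time stands still between calls to the robot, and variables do not carry over. Pictures are saved under pics/ and viewed, at most 14 in all, crops included, and the job is handed in when it is done.

Besides the shell and the picture viewer there is one more tool, called after "Call:" in YAML: its name, and indented under it one key for each argument. step_arm: Moves the arm, as the interface text tells. Its arguments: {"type":"object","properties":{"rows":{"type":"array"},"jaw":{"type":"number"},"squeeze":{"type":"number"}},"required":["rows"]}

```bash
mkdir -p pics; ls; cat > h.py <<'E'
import numpy as np, cv2
from rig import get_obs, camera, hand_in, cut_out, robot
def K(c):
    f=c["pixels"].shape[0]/2/np.tan(np.radians(c["fov_y"])/2); return f,c["cx"],c["cy"]
def cloud(c):
    f,cx,cy=K(c); d=c["depth"]; v,u=np.mgrid[:d.shape[0],:d.shape[1]]
    P=np.stack([(u-cx)/f*d,-(v-cy)/f*d,-d],-1); E=c["extrinsics"]
    return P@E[:3,:3].T+E[:3,3]
E
python3 - <<'E'
from h import *
print(get_obs(), robot.tip_extent)
L=["large_bangle","middle_bangle","small_bangle","open_bangle","large_box","middle_box","small_box","bench_block","hammer","punch_tin"]
for n in ["top","side"]:
    c=camera(n); print(n,{k:c[k] for k in c if k not in("pixels","depth")})
    cv2.imwrite(f"pics/{n}0.png",c["pixels"]); np.save(n+"_d.npy",c["depth"]); P=cloud(c); 
    for l in L:
        for r in cut_out(l,n)[:3]:
            m=r["region"]&(c["depth"]>0); p=P[m]
            if len(p)<5: print(l,len(p));continue
            hi=np.percentile(p,[2,50,98],axis=0)
            print(l,round(r["confidence"],2),np.round(r["extent"],0),"med",hi[1].round(3),"mid",((hi[0]+hi[2])/2).round(3),"ext",(hi[2]-hi[0]).round(3))
E
```

```text
pics
{'time': 0.0, 'q': array([-1.37950408e+00,  5.28439514e-01,  1.43389507e+00, -3.25299323e-06,
        1.18136106e+00, -1.78469049e-01]), 'joint_velocities': array([-0.0011044 ,  0.00063132, -0.00011614, -0.00040012,  0.00137505,
        0.00315687]), 'joint_torque': array([ 1.53655281e-03, -4.40042710e+01, -1.76595533e+01,  6.33904897e-02,
        5.82248729e-02, -1.62486795e-04]), 'position': array([ 0.22584985, -0.58240098,  0.40378989]), 'tool_rot': array([ 9.82957541e-01,  1.83829723e-01, -8.24575052e-06, -1.05146440e-03]), 'ft_force': array([-0.21202339, -0.21100956, -0.30239062]), 'moment': array([-0.03039989, -0.01006314, -0.01515057]), 'grip_force': 0.0, 'grip_width': 0.08727810022166435} 0.1822
top {'fov_y': 52.61671241799675, 'cx': 279.1222748168504, 'cy': 210.97863980852117, 'extrinsics': array([[ 0.02200833,  0.99797823, -0.0596245 ,  0.44542863],
       [-0.99941117,  0.02039124, -0.02759531, -0.00382182],
       [-0.02632371,  0.06019672,  0.99783937,  1.08464136],
       [ 0.        ,  0.        ,  0.        ,  1.        ]])}
large_bangle 0.81 [198. 228.  33.  34.
[... 2521 characters left out ...]
27  0.004] ext [0.049 0.047 0.012]
bench_block 0.8 [280. 186.  52.  35.] med [ 0.612 -0.08   0.025] mid [ 0.617 -0.088  0.014] ext [0.099 0.103 0.027]
bench_block 0.37 [140. 357.  99.  82.] med [0.542 0.471 0.017] mid [0.523 0.481 0.015] ext [0.231 0.057 0.019]
hammer 0.89 [139. 357.  99.  79.] med [0.537 0.471 0.017] mid [0.523 0.481 0.013] ext [0.23  0.056 0.024]
hammer 0.69 [242. 296.  35.  30.] med [0.458 0.237 0.008] mid [0.46  0.237 0.007] ext [0.07  0.072 0.008]
hammer 0.15 [279. 186.  51.  40.] med [ 0.613 -0.08   0.025] mid [ 0.619 -0.088  0.015] ext [0.103 0.103 0.025]
punch_tin 0.86 [390. 127.  29.  48.] med [ 0.466 -0.43   0.079] mid [ 0.472 -0.45   0.067] ext [0.069 0.065 0.125]
```

```bash
cat > m.py <<'E'
from h import *
from scipy.optimize import least_squares
def circ(p):
    s=least_squares(lambda a:np.hypot(p[:,0]-a[0],p[:,1]-a[1])-a[2],[*p.mean(0),.03],loss="soft_l1",f_scale=.003); return s.x
B={"large_bangle":(.462,.233,.0345,.0045),"middle_bangle":(.425,.068,.028,.004),"open_bangle":(.425,-.064,.028,.004),"small_bangle":(.427,-.229,.022,.004)}
X={"large_box":(.619,.294,.057),"small_box":(.626,.088,.044),"bench_block":(.618,-.09,.05),"middle_box":(.636,-.295,.05)}
def run(names=("top","side"),sv=None):
    for n in names:
        c=camera(n); P=cloud(c); ok=c["depth"]>0
        if sv: cv2.imwrite(f"pics/{n}{sv}.png",c["pixels"])
        fl=ok&(abs(P[...,2])<.01)
        print(n,"bench z",np.median(P[...,2][fl]).round(4))
        for l,(x,y,r,h) in B.items():
            rr=np.hypot(P[...,0]-x,P[...,1]-y); z=P[...,2]
            m=ok&(rr<r+.02)&(z>.0045)&(z<.016); p=P[m]
            if len(p)<10: continue
            a=circ(p[:,:2]); th=np.degrees(np.arctan2(p[:,1]-a[1],p[:,0]-a[0]))
            hh=np.histogram(th,bins=18,range=(-180,180))[0]
            print(l,a.round(4),"ztop",np.percentile(p[:,2],90).round(4),len(p),hh)
        for l,(x,y,r) in X.items():
            z=P[...,2]; m=ok&(abs(P[...,0]-x)<r+.02)&(abs(P[...,1]-y)<r+.02)&(z>.017)&(z<.035); p=P[m]
            if len(p)<10: continue
            rc=cv2.minAreaRect(p[:,:2].astype(np.float32)*1000)
            print(l,np.round(rc[0],1),np.round(rc[1],1),round(rc[2],1),"z",np.percentile(z[m],[10,50,90]).round(4))
if __name__=="__main__":
    run()
    t=cv2.imread("pics/top0.png")[130:290,80:450]; s=cv2.imread("pics/side0.png")[90:400,80:440]
    cv2.imwrite("pics/t1.png",cv2.resize(t,None,fx=2.1,fy=2.1,interpolation=cv2.INTER_CUBIC)); cv2.imwrite("pics/s1.png",cv2.resize(s,None,fx=1.9,fy=1.9))
E
python3 m.py
```

```text
top bench z -0.0008
large_bangle [0.4629 0.2325 0.0347] ztop 0.0096 239 [12 13 12 15 15 13 11 14 11 15 14 14 15 14 14 10 13 14]
middle_bangle [0.428  0.0668 0.028 ] ztop 0.009 149 [ 9  7  6  7  9  7 10 10 10 11  6  6  7  8  9 11  7  9]
open_bangle [ 0.4273 -0.0645  0.0281] ztop 0.0082 134 [ 9 11  9  7  8  7  8 10  9  7  8  9  9  6  9  7  0  1]
small_bangle [ 0.428  -0.2311  0.0221] ztop 0.0091 128 [8 9 9 6 6 7 7 6 8 4 6 8 8 8 6 7 7 8]
large_box [619.9 294.2] [115.8 114.7] 83.8 z [0.02   0.0233 0.0265]
small_box [627.   86.2] [88.3 88.6] 77.1 z [0.02   0.0235 0.0266]
bench_block [621.6 -92.9] [100.4 100.1] 7.2 z [0.0217 0.0242 0.0269]
middle_box [ 636.5 -298.3] [101.4 101.7] 73.9 z [0.0201 0.0233 0.0266]
side bench z -0.0
large_bangle [0.4608 0.2365 0.0345] ztop 0.0098 311 [18 17 16 16 18 16 17 17 17 14 17 18 17 19 18 19 19 18]
middle_bangle [0.4261 0.0709 0.028 ] ztop 0.0091 179 [10 10 10 10  9 12 10  7  9  9 11 10  9 10 11 11 12  9]
open_bangle [ 0.4252 -0.0607  0.0281] ztop 0.0091 130 [ 9  6  9  8  9  6  9 10  8  6  8  9  8  7 10  6  0  2]
small_bangle [ 0.4264 -0.2267  0.0219] ztop 0.009 88 [5 4 5 5 5 5 5 6 5 6 3 5 4 4 7 5 6 3]
large_box [618.7 296.8] [115.1 117.6] 83.7 z [0.0208 0.0239 0.0264]
small_box [625.9  90.1] [89.9 91.6] 77.5 z [0.0207 0.024  0.0267]
bench_block [620.  -88.5] [102.1 103.7] 6.2 z [0.0224 0.025  0.027 ]
middle_box [ 635.2 -295.3] [103.7 103.8] 73.7 z [0.0207 0.0242 0.0271]
```

View pics/t1.png

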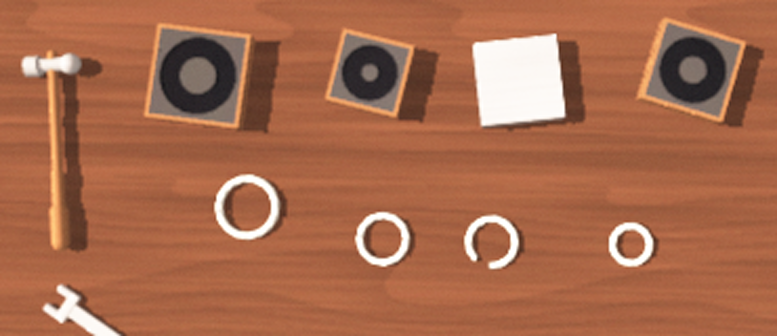

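View pics/s1.png

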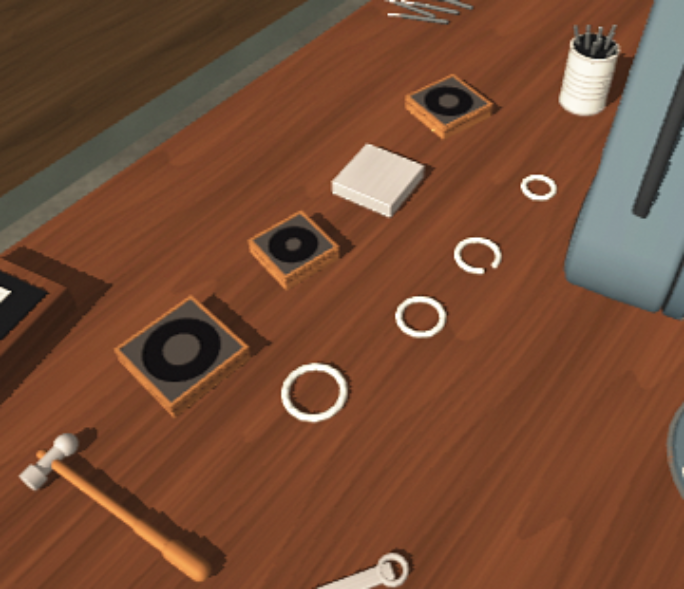

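Both pictures show it clearly. In the enlarged top view the boxes run large (197,76), small (370,72), block (518,80), middle (692,70), left to right. The bangles run large (247,207), middle (382,239), open (491,241) with its gap towards the robot, and small (631,244). The heights and sizes match the text, and the two views differ by about 4 mm in y, so I use the mean. I start with the small bangle.

Call:
step_arm:
  rows:
    - [0.025, 0.047, -0.02, 0, 0, -2.65]
    - [0.025, 0.047, -0.02, 0, 0, -2.65]
    - [0.025, 0.047, -0.02, 0, 0, -2.65]
    - [0.025, 0.047, -0.02, 0, 0, -2.65]
    - [0.025, 0.047, -0.02, 0, 0, -2.65]
    - [0.025, 0.047, -0.02, 0, 0, -2.65]
    - [0.025, 0.047, -0.02, 0, 0, -2.65]
    - [0.026, 0.047, -0.02, 0, 0, -2.65]
    - [0, 0, 0, 0, 0, 0]
    - [0, 0, 0, 0, 0, 0]
  jaw: 0.026
  squeeze: 40

```text
time: 2.45
position: [0.4273, -0.2072, 0.245]
tool_rot: [1.0, 0.0, 0.0, 0.001]
ft_force: [-0.4, -0.4, 0.2]
grip_width: 0.0263
grip_force: 0.0
```

```bash
python3 - <<'E'
from h import *
o=get_obs(); print(o["position"],o["tool_rot"],o["grip_width"],o["time"])
for n in ["top","side"]:
    c=camera(n);P=cloud(c);z=P[...,2];t=o["position"]
    m=(c["depth"]>0)&(np.hypot(P[...,0]-t[0],P[...,1]-t[1])<.07)&(z>.045)&(z<.11)
    p=P[m]; print(n,len(p))
    for a in np.arange(.045,.11,.01):
        q=p[(p[:,2]>=a)&(p[:,2]<a+.01)]
        if len(q)>3: print(a.round(3),(np.percentile(q,[3,97],axis=0)-t)[:,:2].round(4).tolist(),len(q),q[:,2].min().round(4))
    if n=="side": s=c["pixels"][120:260,260:460]; cv2.imwrite("pics/s2.png",cv2.resize(s,None,fx=4,fy=4))
E
```

```text
[ 0.427348   -0.20715323  0.24495607] [9.99999648e-01 4.79734585e-04 4.53232578e-04 5.17950249e-04] 0.026275452840201156 2.45
top 0
side 40
0.065 [[-0.0082, -0.0206], [0.0092, 0.0241]] 30 0.0652
0.075 [[-0.0075, -0.0167], [-0.0003, -0.0119]] 8 0.076
```

View pics/s2.png

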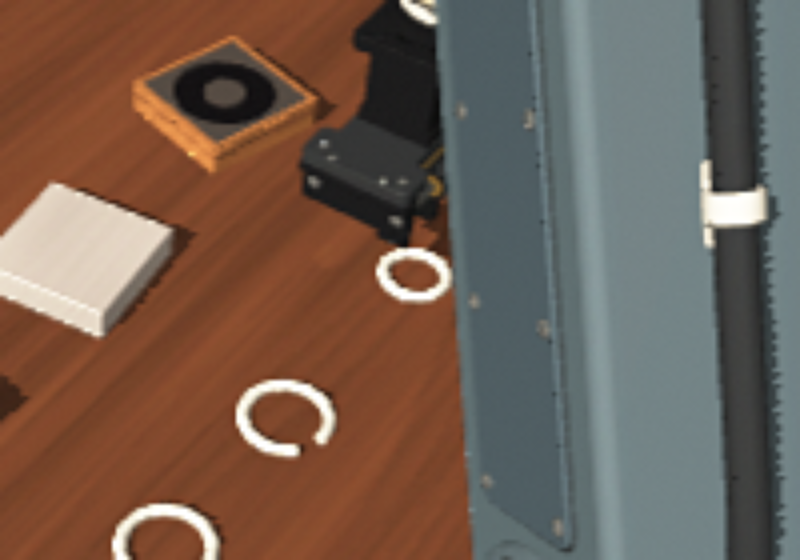

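The side picture shows the tool above the small bangle, which sits at (413,275), partly hidden by the arm. The side camera's finger cloud reads about +2 mm in y, so the mean of the two views holds. I go down.

Call:
step_arm:
  rows:
    - [0, 0, -0.03, 0, 0, 0]
    - [0, 0, -0.02, 0, 0, 0]
    - [0, 0, -0.008, 0, 0, 0]
    - [0, 0, -0.003, 0, 0, 0]
    - [0, 0, 0, 0, 0, 0]

```text
time: 3.18
position: [0.4269, -0.2072, 0.1842]
tool_rot: [1.0, -0.0, 0.0, 0.0]
ft_force: [-0.3, -0.2, 0.7]
grip_width: 0.0261
grip_force: 0.0
```

Call:
step_arm:
  rows:
    - [0, 0, 0, 0, 0, 0]
    - [0, 0, 0, 0, 0, 0]
    - [0, 0, 0, 0, 0, 0]
    - [0, 0, 0, 0, 0, 0]
  jaw: 0

```text
time: 3.68
position: [0.427, -0.2066, 0.1841]
tool_rot: [1.0, -0.0, 0.0, 0.0]
ft_force: [0.4, 1.0, 3.8]
grip_width: 0.008
grip_force: 38.3
```

Call:
step_arm:
  rows:
    - [0, 0, 0.01, 0, 0, 0]
    - [0, 0, 0.02, 0, 0, 0]
    - [0, 0, 0.03, 0, 0, 0]
    - [0, 0, 0, 0, 0, 0]

```text
time: 4.18
position: [0.4274, -0.207, 0.2457]
tool_rot: [1.0, -0.0, 0.002, 0.001]
ft_force: [0.3, 0.4, -1.0]
grip_width: 0.0078
grip_force: 38.3
```

Call:
step_arm:
  rows:
    - [0.01, 0.016, 0, 0, 0, 0]
    - [0.02, 0.032, 0, 0, 0, 0]
    - [0.03, 0.048, 0, 0, 0, 0]
    - [0.03, 0.048, 0, 0, 0, 0]
    - [0.03, 0.048, 0, 0, 0, 0]
    - [0.03, 0.048, 0, 0, 0, 0]
    - [0.02, 0.032, 0, 0, 0, 0]
    - [0.02, 0.03, 0, 0, 0, 0]
    - [0.0095, 0.015, 0, 0, 0, 0]
    - [0, 0, 0, 0, 0, 0]
    - [0, 0, 0, 0, 0, 0]

```text
time: 5.55
position: [0.6256, 0.1093, 0.2432]
tool_rot: [1.0, -0.0, -0.001, 0.0]
ft_force: [0.6, -0.3, -0.7]
grip_width: 0.008
grip_force: 38.3
```

```bash
python3 - <<'E'
from h import *
o=get_obs(); print(o["position"],o["grip_width"],o["grip_force"],o["time"])
for n in ["top","side"]:
    c=camera(n);P=cloud(c);z=P[...,2];t=o["position"]
    m=(c["depth"]>0)&(np.hypot(P[...,0]-t[0],P[...,1]-t[1]+.022)<.04)&(z>.05)&(z<.08)&(c["pixels"].min(-1)>150)
    p=P[m]; print(n,len(p))
    if len(p)>10:
        A=np.c_[p[:,:2]-t[:2],np.ones(len(p))]; print(np.linalg.lstsq(A,p[:,2],rcond=None)[0].round(4),(np.percentile(p,[2,98],axis=0)-t).round(4).tolist())
    if n=="side": s=c["pixels"][130:270,170:370]; cv2.imwrite("pics/s3.png",cv2.resize(s,None,fx=4,fy=4))
E
```

```text
[0.62557294 0.10925491 0.24321725] 0.008033809198275493 38.267574459314346 5.55
top 17
[0.0663 0.0739 0.0682] [[0.006, -0.0469, -0.1815], [0.02, -0.0377, -0.173]]
side 7
```

View pics/s3.png

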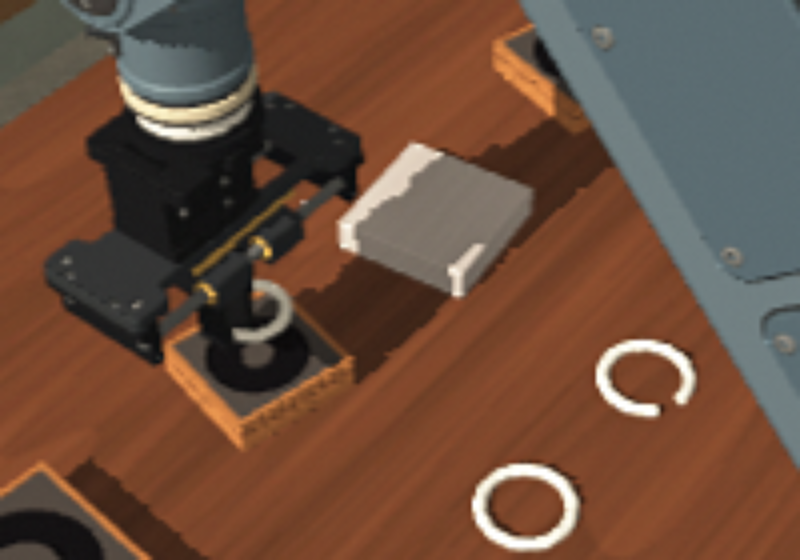

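The side picture shows the small bangle held level above its box at about (250,340). I lower it.

Call:
step_arm:
  rows:
    - [0.0005, 0.0005, -0.012, 0, 0, 0]
    - [0, 0, -0.012, 0, 0, 0]
    - [0, 0, -0.007, 0, 0, 0]
    - [0, 0, -0.003, 0, 0, 0]
    - [0, 0, 0, 0, 0, 0]
    - [0, 0, 0, 0, 0, 0]

```text
time: 6.4
position: [0.6271, 0.1109, 0.21]
tool_rot: [1.0, -0.0, 0.0, 0.0]
ft_force: [-0.4, -0.2, -0.2]
grip_width: 0.0079
grip_force: 38.3
```

Call:
step_arm:
  rows:
    - [0, 0, -0.0012, 0, 0, 0]
    - [0, 0, 0, 0, 0, 0]
    - [0, 0, 0, 0, 0, 0]

```text
time: 6.78
position: [0.6269, 0.1108, 0.2087]
tool_rot: [1.0, -0.0, 0.0, -0.0]
ft_force: [0.3, -0.3, -0.4]
grip_width: 0.0077
grip_force: 38.3
```

Call:
step_arm:
  rows:
    - [0, 0, 0, 0, 0, 0]
    - [0, 0, 0, 0, 0, 0]
    - [0, 0, 0, 0, 0, 0]
  jaw: 0.022

```text
time: 7.15
position: [0.627, 0.1108, 0.2086]
tool_rot: [1.0, -0.0, 0.0, 0.0]
ft_force: [0.0, 0.1, -0.0]
grip_width: 0.021
grip_force: 0.1
```

Call:
step_arm:
  rows:
    - [0, 0, 0.015, 0, 0, 0]
    - [0, 0, 0.03, 0, 0, 0]
    - [0, 0, 0.03, 0, 0, 0]
    - [0, 0, 0, 0, 0, 0]

```text
time: 7.65
position: [0.6281, 0.1109, 0.2872]
tool_rot: [1.0, -0.0, 0.004, -0.0]
ft_force: [-0.2, 0.2, 0.5]
grip_width: 0.0218
grip_force: 0.0
```

Call:
step_arm:
  rows:
    - [-0.02, 0.011, 0, 0, 0, 0]
    - [-0.045, 0.024, -0.01, 0, 0, 0]
    - [-0.045, 0.024, -0.015, 0, 0, 0]
    - [-0.035, 0.02, -0.015, 0, 0, 0]
    - [-0.02, 0.0102, 0, 0, 0, 0]
    - [0, 0, 0, 0, 0, 0]
    - [0, 0, 0, 0, 0, 0]
  jaw: 0.032

```text
time: 8.52
position: [0.4639, 0.1998, 0.2442]
tool_rot: [1.0, -0.0, 0.002, -0.0]
ft_force: [0.0, 0.1, 0.5]
grip_width: 0.0321
grip_force: 0.0
```

```bash
python3 - <<'E'
from m import *
o=get_obs(); print(o["position"],o["grip_width"])
B["small_bangle"]=(.6265,.088,.022,0)
import m
for n in ["top","side"]:
    c=camera(n);P=cloud(c);z=P[...,2]
    w=(c["depth"]>0)&(c["pixels"].min(-1)>150)&(z<.05)&(z>.004)
    for k,(x,y,r) in {"small in box":(.6265,.088,.04),"large":(.462,.2345,.05)}.items():
        p=P[w&(np.hypot(P[...,0]-x,P[...,1]-y)<r)]
        if len(p)>10: print(n,k,circ(p[:,:2]).round(4),np.percentile(p[:,2],[10,50,90]).round(4),len(p))
    if n=="side": s=c["pixels"][180:320,170:370]; cv2.imwrite("pics/s4.png",cv2.resize(s,None,fx=4,fy=4))
E
```

```text
[0.46389768 0.1997898  0.24420256] 0.03206626681408042
top small in box [0.6292 0.0898 0.0222] [0.0213 0.0277 0.0305] 187
side small in box [88.7159 16.2932 89.5439] [0.0266 0.0297 0.0308] 14
side large [0.4605 0.2369 0.0345] [0.0054 0.0075 0.0095] 286
```

View pics/s4.png

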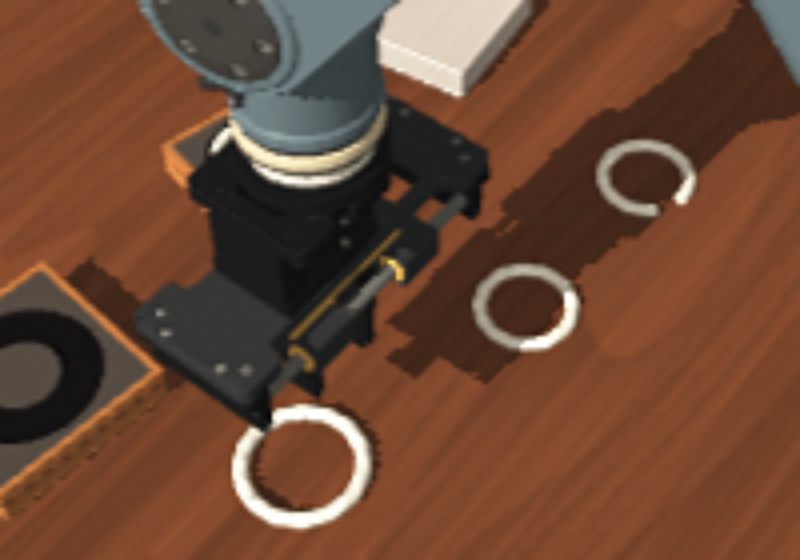

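The side picture shows the tool over the near edge of the large bangle (300,465), while the other two still lie untouched. The top view puts the small bangle in its seat about 4 mm off centre, with its top at 30.5 mm. I grasp the large one.

Call:
step_arm:
  rows:
    - [0, 0, -0.025, 0, 0, 0]
    - [0, 0, -0.02, 0, 0, 0]
    - [0, 0, -0.01, 0, 0, 0]
    - [0, 0, -0.004, 0, 0, 0]
    - [0, 0, 0, 0, 0, 0]
    - [0, 0, 0, 0, 0, 0]

```text
time: 9.38
position: [0.4622, 0.2, 0.1851]
tool_rot: [1.0, -0.0, 0.001, -0.0]
ft_force: [0.7, -0.4, -0.0]
grip_width: 0.032
grip_force: 0.0
```

Call:
step_arm:
  rows:
    - [0, 0, -0.0005, 0, 0, 0]
    - [0, 0, 0, 0, 0, 0]
    - [0, 0, 0, 0, 0, 0]
    - [0, 0, 0, 0, 0, 0]
    - [0, 0, 0, 0, 0, 0]
  jaw: 0

```text
time: 10.0
position: [0.4618, 0.2, 0.1842]
tool_rot: [1.0, -0.0, -0.0, 0.0]
ft_force: [-0.8, -0.1, 1.9]
grip_width: 0.0083
grip_force: 38.0
```

Call:
step_arm:
  rows:
    - [0, 0, 0.01, 0, 0, 0]
    - [0, 0, 0.02, 0, 0, 0]
    - [0, 0, 0.03, 0, 0, 0]
    - [0.01, 0.004, 0, 0, 0, 0]
    - [0.03, 0.012, 0, 0, 0, 0]
    - [0.04, 0.016, 0, 0, 0, 0]
    - [0.04, 0.016, 0, 0, 0, 0]
    - [0.025, 0.009, 0, 0, 0, 0]
    - [0.012, 0.004, 0, 0, 0, 0]
    - [0, 0, 0, 0, 0, 0]
    - [0, 0, 0, 0, 0, 0]

```text
time: 11.38
position: [0.6177, 0.2607, 0.2434]
tool_rot: [1.0, -0.0, -0.001, 0.0]
ft_force: [-1.2, 0.2, -0.8]
grip_width: 0.0083
grip_force: 37.9
```

Call:
step_arm:
  rows:
    - [0.0005, 0, -0.012, 0, 0, 0]
    - [0, 0, -0.012, 0, 0, 0]
    - [0, 0, -0.007, 0, 0, 0]
    - [0, 0, -0.003, 0, 0, 0]
    - [0, 0, 0, 0, 0, 0]
    - [0, 0, 0, 0, 0, 0]

```text
time: 12.12
position: [0.6196, 0.2611, 0.2104]
tool_rot: [1.0, -0.0, 0.0, -0.0]
ft_force: [0.8, -0.1, -0.7]
grip_width: 0.0079
grip_force: 37.9
```

```bash
python3 - <<'E'
from m import *
o=get_obs(); print(o["position"],o["grip_width"])
for n in ["top","side"]:
    c=camera(n);P=cloud(c);z=P[...,2]
    w=(c["depth"]>0)&(c["pixels"].min(-1)>120)&(z<.05)&(z>.024)
    p=P[w&(np.hypot(P[...,0]-.619,P[...,1]-.2955)<.05)]
    if len(p)>10:
        a=circ(p[:,:2]); A=np.c_[p[:,:2]-a[:2],np.ones(len(p))]
        print(n,a.round(4),np.percentile(p[:,2],[10,50,90]).round(4),len(p),np.linalg.lstsq(A,p[:,2],rcond=None)[0].round(3))
E
```

```text
[0.61962597 0.26105524 0.21039643] 0.007933597795595677
side [0.6207 0.2962 0.0353] [0.0298 0.0331 0.0354] 176 [ 0.029 -0.034  0.034]
```

Call:
step_arm:
  rows:
    - [-0.001, 0, -0.0015, 0, 0, 0]
    - [0, 0, 0, 0, 0, 0]
    - [0, 0, 0, 0, 0, 0]

```text
time: 12.6
position: [0.6184, 0.261, 0.2086]
tool_rot: [1.0, -0.0, 0.0, -0.0]
ft_force: [-0.6, 0.3, -1.5]
grip_width: 0.0081
grip_force: 37.9
```

Call:
step_arm:
  rows:
    - [0, 0, 0, 0, 0, 0]
    - [0, 0, 0, 0, 0, 0]
    - [0, 0, 0, 0, 0, 0]
  jaw: 0.022

```text
time: 12.98
position: [0.6185, 0.261, 0.2088]
tool_rot: [1.0, -0.0, 0.0, -0.0]
ft_force: [-0.2, -0.1, -0.3]
grip_width: 0.021
grip_force: 0.0
```

Call:
step_arm:
  rows:
    - [0, 0, 0.015, 0, 0, 0]
    - [0, 0, 0.03, 0, 0, 0]
    - [0, 0, 0.03, 0, 0, 0]
    - [0, 0, 0, 0, 0, 0]

```text
time: 13.48
position: [0.6196, 0.2614, 0.2876]
tool_rot: [1.0, -0.0, 0.004, -0.001]
ft_force: [-0.1, 0.3, 0.3]
grip_width: 0.022
grip_force: 0.0
```

Call:
step_arm:
  rows:
    - [-0.02, -0.017, 0, 0, 0, 0]
    - [-0.04, -0.034, -0.01, 0, 0, 0]
    - [-0.045, -0.039, -0.015, 0, 0, 0]
    - [-0.045, -0.039, -0.015, 0, 0, 0]
    - [-0.03, -0.025, 0, 0, 0, 0]
    - [-0.0115, -0.01, 0, 0, 0, 0]
    - [0, 0, 0, 0, 0, 0]
    - [0, 0, 0, 0, 0, 0]
    - [0, 0, 0, 0, 0, 0]
  jaw: 0.028

```text
time: 14.6
position: [0.4282, 0.0976, 0.2437]
tool_rot: [1.0, 0.0, 0.001, 0.0]
ft_force: [0.8, 0.0, 0.5]
grip_width: 0.0283
grip_force: 0.0
```

```bash
python3 - <<'E'
from m import *
o=get_obs(); print(o["position"],o["grip_width"])
for n in ["top","side"]:
    c=camera(n);P=cloud(c);z=P[...,2]
    w=(c["depth"]>0)&(c["pixels"].min(-1)>110)&(z<.05)&(z>.004)
    for k,(x,y,r,zz) in {"small":(.6275,.09,.034,.026),"large":(.619,.2955,.047,.026),"mid":(.427,.069,.04,.004)}.items():
        p=P[w&(z>zz)&(np.hypot(P[...,0]-x,P[...,1]-y)<r)]
        if len(p)>10: print(n,k,circ(p[:,:2]).round(4),np.percentile(p[:,2],[10,50,90]).round(4),len(p))
E
```

```text
[0.42821006 0.0975554  0.24365233] 0.028318399764996463
top small [0.6303 0.0879 0.0219] [0.0268 0.0287 0.0311] 137
top large [0.6209 0.2917 0.0344] [0.0268 0.0293 0.0319] 276
top mid [0.4282 0.0653 0.0263] [0.0049 0.0064 0.0091] 47
side small [0.628  0.092  0.0221] [0.0269 0.0289 0.0308] 114
side large [0.6189 0.2956 0.0345] [0.0274 0.0295 0.0314] 284
side mid [0.4261 0.0712 0.0281] [0.0048 0.007  0.0088] 149
```

Large and small are both seated within 4 mm. Next is the middle bangle.

Call:
step_arm:
  rows:
    - [0, 0, -0.025, 0, 0, 0]
    - [0, 0, -0.02, 0, 0, 0]
    - [0, 0, -0.01, 0, 0, 0]
    - [0, 0, -0.0045, 0, 0, 0]
    - [0, 0, 0, 0, 0, 0]
    - [0, 0, 0, 0, 0, 0]

```text
time: 15.45
position: [0.4271, 0.097, 0.1845]
tool_rot: [1.0, -0.0, 0.0, 0.0]
ft_force: [0.5, -1.2, -0.3]
grip_width: 0.0281
grip_force: 0.0
```

Call:
step_arm:
  rows:
    - [0, 0, 0, 0, 0, 0]
    - [0, 0, 0, 0, 0, 0]
    - [0, 0, 0, 0, 0, 0]
    - [0, 0, 0, 0, 0, 0]
  jaw: 0

```text
time: 15.95
position: [0.4268, 0.0971, 0.1842]
tool_rot: [1.0, -0.0, 0.0, -0.0]
ft_force: [-1.3, 1.3, 3.1]
grip_width: 0.0074
grip_force: 39.1
```

Call:
step_arm:
  rows:
    - [0, 0, 0.01, 0, 0, 0]
    - [0, 0, 0.02, 0, 0, 0]
    - [0, 0, 0.03, 0, 0, 0]
    - [0.01, -0.018, 0, 0, 0, 0]
    - [0.025, -0.044, 0, 0, 0, 0]
    - [0.03, -0.052, 0, 0, 0, 0]
    - [0.03, -0.052, 0, 0, 0, 0]
    - [0.03, -0.052, 0, 0, 0, 0]
    - [0.03, -0.052, 0, 0, 0, 0]
    - [0.03, -0.052, 0, 0, 0, 0]
    - [0.016, -0.03, 0, 0, 0, 0]
    - [0.008, -0.014, 0, 0, 0, 0]

```text
time: 17.45
position: [0.6361, -0.2709, 0.2442]
tool_rot: [1.0, -0.001, 0.0, 0.0]
ft_force: [0.3, 1.1, -1.1]
grip_width: 0.0073
grip_force: 39.1
```

Call:
step_arm:
  rows:
    - [0, 0, 0, 0, 0, 0]
    - [0, 0, 0, 0, 0, 0]
    - [0, 0, -0.012, 0, 0, 0]
    - [0, 0, -0.012, 0, 0, 0]
    - [0, 0, -0.007, 0, 0, 0]
    - [0, 0, -0.003, 0, 0, 0]
    - [0, 0, 0, 0, 0, 0]
    - [0, 0, 0, 0, 0, 0]

```text
time: 18.45
position: [0.6361, -0.2692, 0.2104]
tool_rot: [1.0, -0.0, 0.0, 0.0]
ft_force: [-0.3, -0.4, -1.2]
grip_width: 0.007
grip_force: 39.1
```

```bash
python3 - <<'E'
from m import *
o=get_obs(); print(o["position"],o["grip_width"])
for n in ["top","side"]:
    c=camera(n);P=cloud(c);z=P[...,2]
    w=(c["depth"]>0)&(c["pixels"].min(-1)>110)&(z<.05)&(z>.026)
    p=P[w&(np.hypot(P[...,0]-.636,P[...,1]+.297)<.045)]
    if len(p)>10:
        a=circ(p[:,:2]); A=np.c_[p[:,:2]-a[:2],np.ones(len(p))]
        print(n,a.round(4),np.percentile(p[:,2],[10,50,90]).round(4),len(p),np.linalg.lstsq(A,p[:,2],rcond=None)[0].round(3))
E
```

```text
[ 0.63608064 -0.26922167  0.21038085] 0.007047258608905591
side [ 0.6377 -0.2942  0.0283] [0.0292 0.0326 0.0343] 43 [-0.062 -0.031  0.031]
```

Call:
step_arm:
  rows:
    - [-0.001, 0, -0.0015, 0, 0, 0]
    - [0, 0, 0, 0, 0, 0]
    - [0, 0, 0, 0, 0, 0]

```text
time: 18.92
position: [0.6349, -0.269, 0.2086]
tool_rot: [1.0, -0.0, 0.0, -0.0]
ft_force: [-0.0, -0.2, -1.3]
grip_width: 0.0071
grip_force: 39.1
```

Call:
step_arm:
  rows:
    - [0, 0, 0, 0, 0, 0]
    - [0, 0, 0, 0, 0, 0]
    - [0, 0, 0, 0, 0, 0]
  jaw: 0.022

```text
time: 19.3
position: [0.635, -0.269, 0.2087]
tool_rot: [1.0, -0.0, 0.0, 0.0]
ft_force: [0.6, -0.1, -0.2]
grip_width: 0.0206
grip_force: 0.0
```

Call:
step_arm:
  rows:
    - [0, 0, 0.015, 0, 0, 0]
    - [0, 0, 0.03, 0, 0, 0]
    - [0, 0, 0.03, 0, 0, 0]
    - [0, 0, 0, 0, 0, 0]

```text
time: 19.8
position: [0.636, -0.2696, 0.2877]
tool_rot: [1.0, -0.0, 0.003, 0.002]
ft_force: [-0.4, -0.5, -1.2]
grip_width: 0.0218
grip_force: 0.0
```

Call:
step_arm:
  rows:
    - [-0.02, 0.017, 0, 0, 0, 0]
    - [-0.045, 0.039, -0.01, 0, 0, 0]
    - [-0.05, 0.042, -0.015, 0, 0, 0]
    - [-0.05, 0.042, -0.015, 0, 0, 0]
    - [-0.03, 0.026, 0, 0, 0, 0]
    - [-0.0138, 0.0124, 0, 0, 0, 0]
    - [0, 0, 0, 0, 0, 0]
    - [0, 0, 0, 0, 0, 0]
    - [0, 0, 0, 0, 0, 0]
  jaw: 0.028

```text
time: 20.92
position: [0.4339, -0.0971, 0.2456]
tool_rot: [1.0, -0.0, 0.001, 0.0]
ft_force: [0.4, 0.4, -0.5]
grip_width: 0.0283
grip_force: 0.0
```

Call:
step_arm:
  rows:
    - [0, 0, -0.025, 0, 0, 0]
    - [0, 0, -0.02, 0, 0, 0]
    - [0, 0, -0.01, 0, 0, 0]
    - [0, 0, -0.0045, 0, 0, 0]
    - [0, 0, 0, 0, 0, 0]
    - [0, 0, 0, 0, 0, 0]

```text
time: 21.68
position: [0.4326, -0.0961, 0.1864]
tool_rot: [1.0, -0.0, -0.0, -0.0]
ft_force: [-1.4, -0.3, 2.1]
grip_width: 0.0279
grip_force: 0.7
```

Call:
step_arm:
  rows:
    - [0, 0, 0, 0, 0, 0]
    - [0, 0, 0, 0, 0, 0]
    - [0, 0, 0, 0, 0, 0]
    - [0, 0, 0, 0, 0, 0]
  jaw: 0

```text
time: 22.18
position: [0.4331, -0.0965, 0.1861]
tool_rot: [1.0, -0.0, 0.0, 0.0]
ft_force: [-1.1, -0.0, 0.9]
grip_width: 0.0069
grip_force: 39.5
```

One move row was clipped, so the tool came down about 7 mm off the planned grasp point. I open, lift and look again.

Call:
step_arm:
  rows:
    - [0, 0, 0, 0, 0, 0]
    - [0, 0, 0, 0, 0, 0]
    - [0, 0, 0, 0, 0, 0]
  jaw: 0.026

```text
time: 22.55
position: [0.4328, -0.0963, 0.186]
tool_rot: [1.0, -0.0, -0.0, -0.0]
ft_force: [0.2, -0.6, -0.2]
grip_width: 0.0243
grip_force: 0.0
```

Call:
step_arm:
  rows:
    - [0, 0, 0.01, 0, 0, 0]
    - [0, 0, 0.02, 0, 0, 0]
    - [0, 0, 0.03, 0, 0, 0]
    - [0, 0, 0, 0, 0, 0]
    - [0, 0, 0, 0, 0, 0]

```text
time: 23.18
position: [0.4327, -0.0962, 0.2462]
tool_rot: [1.0, -0.0, 0.0, 0.0]
ft_force: [-0.2, -0.6, 0.2]
grip_width: 0.026
grip_force: 0.0
```

```bash
python3 - <<'E'
from m import *
o=get_obs(); print(o["position"],o["grip_width"])
for n in ["top","side"]:
    c=camera(n);P=cloud(c);z=P[...,2]
    w=(c["depth"]>0)&(c["pixels"].min(-1)>80)&(z<.05)
    for k,(x,y,r,zz) in {"mid":(.636,-.297,.04,.026),"open":(.427,-.066,.045,.0045)}.items():
        p=P[w&(z>zz)&(np.hypot(P[...,0]-x,P[...,1]-y)<r)]
        if len(p)>10:
            a=circ(p[:,:2]);th=np.degrees(np.arctan2(p[:,1]-a[1],p[:,0]-a[0]))
            print(n,k,a.round(4),np.percentile(p[:,2],[10,50,90]).round(4),len(p),np.histogram(th,bins=18,range=(-180,180))[0])
    if n=="side": s=c["pixels"][150:290,230:430]; cv2.imwrite("pics/s5.png",cv2.resize(s,None,fx=4,fy=4))
E
```

```text
[ 0.43267317 -0.09617729  0.24619085] 0.02602233935883632
top mid [ 0.6384 -0.2972  0.0275] [0.0265 0.0285 0.0307] 209 [12 12 12 13 14  8 13 11  9 14 10 11 15 12 11 12 12  8]
side mid [ 0.6364 -0.2928  0.0279] [0.0272 0.0291 0.0314] 98 [5 5 4 5 6 7 5 6 5 3 6 6 6 6 7 6 5 5]
side open [ 0.4349 -0.0673  0.0282] [0.0049 0.007  0.0092] 128 [10  7  8  9  9  9  7  7 10  8  6  9  6  8  8  0  0  7]
```

View pics/s5.png

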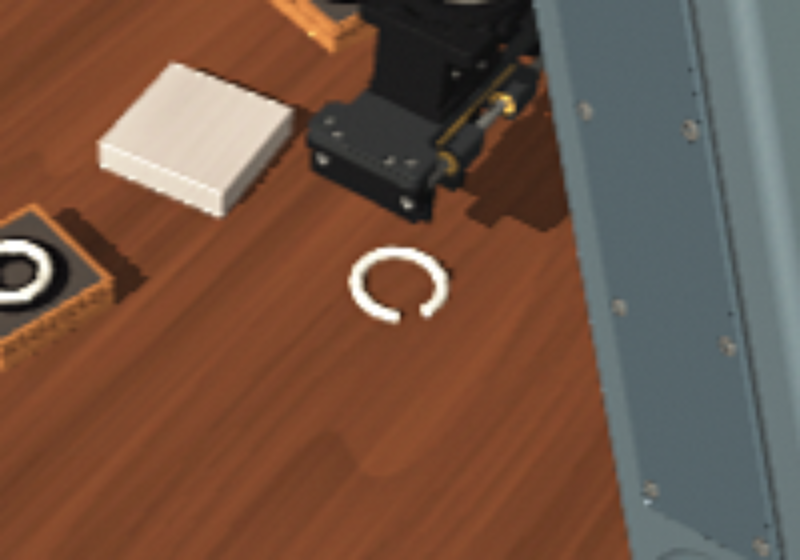

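The side picture shows the open bangle flat at (400,285), shifted about 8 mm and with its gap towards the robot. The middle bangle is seated. I regrasp the open one.

Call:
step_arm:
  rows:
    - [0.003, -0.001, 0, 0, 0, 0]
    - [0, 0, -0.025, 0, 0, 0]
    - [0, 0, -0.02, 0, 0, 0]
    - [0, 0, -0.012, 0, 0, 0]
    - [0, 0, -0.005, 0, 0, 0]
    - [0, 0, 0, 0, 0, 0]
    - [0, 0, 0, 0, 0, 0]

```text
time: 24.15
position: [0.436, -0.0973, 0.1845]
tool_rot: [1.0, -0.0, 0.0, 0.0]
ft_force: [0.6, 1.2, 0.5]
grip_width: 0.0259
grip_force: 0.0
```

Call:
step_arm:
  rows:
    - [0, 0, 0, 0, 0, 0]
    - [0, 0, 0, 0, 0, 0]
    - [0, 0, 0, 0, 0, 0]
    - [0, 0, 0, 0, 0, 0]
  jaw: 0

```text
time: 24.65
position: [0.4358, -0.0973, 0.1843]
tool_rot: [1.0, -0.0, 0.0, 0.0]
ft_force: [-0.1, 0.1, 3.2]
grip_width: 0.0078
grip_force: 39.5
```

Call:
step_arm:
  rows:
    - [0, 0, 0.01, 0, 0, 0]
    - [0, 0, 0.02, 0, 0, 0]
    - [0, 0, 0.03, 0, 0, 0]
    - [0.01, -0.001, 0, 0, 0, 0]
    - [0.03, -0.004, 0, 0, 0, 0]
    - [0.045, -0.005, 0, 0, 0, 0]
    - [0.045, -0.005, 0, 0, 0, 0]
    - [0.035, -0.004, 0, 0, 0, 0]
    - [0.02, -0.002, 0, 0, 0, 0]
    - [0, 0, 0, 0, 0, 0]
    - [0, 0, 0, 0, 0, 0]

```text
time: 26.02
position: [0.6198, -0.1178, 0.243]
tool_rot: [1.0, -0.0, -0.002, -0.001]
ft_force: [-0.7, -0.4, -0.8]
grip_width: 0.0075
grip_force: 39.5
```

Call:
step_arm:
  rows:
    - [0, 0, -0.012, 0, 0, 0]
    - [0, 0, -0.012, 0, 0, 0]
    - [0, 0, -0.006, 0, 0, 0]
    - [0, 0, -0.003, 0, 0, 0]
    - [0, 0, 0, 0, 0, 0]
    - [0, 0, 0, 0, 0, 0]

```text
time: 26.78
position: [0.621, -0.1183, 0.2114]
tool_rot: [1.0, -0.0, 0.0, 0.0]
ft_force: [-0.5, 0.8, -0.8]
grip_width: 0.0072
grip_force: 39.5
```

Call:
step_arm:
  rows:
    - [0, 0, -0.001, 0, 0, 0]
    - [0, 0, -0.0005, 0, 0, 0]
    - [0, 0, 0, 0, 0, 0]

```text
time: 27.15
position: [0.6208, -0.1182, 0.2096]
tool_rot: [1.0, -0.0, 0.0, -0.0]
ft_force: [0.2, 0.4, -0.0]
grip_width: 0.0073
grip_force: 39.5
```

Call:
step_arm:
  rows:
    - [0, 0, 0, 0, 0, 0]
    - [0, 0, 0, 0, 0, 0]
    - [0, 0, 0, 0, 0, 0]
  jaw: 0.022

```text
time: 27.52
position: [0.6209, -0.1183, 0.2097]
tool_rot: [1.0, -0.0, 0.0, 0.0]
ft_force: [-0.2, 0.2, -0.2]
grip_width: 0.021
grip_force: 0.0
```

Call:
step_arm:
  rows:
    - [0, 0, 0.015, 0, 0, 0]
    - [0, 0, 0.03, 0, 0, 0]
    - [0, 0, 0.04, 0, 0, 0]
    - [-0.05, 0, 0.04, 0, 0, 0]
    - [-0.06, -0.02, 0.03, 0, 0, 0]
    - [-0.06, -0.02, 0, 0, 0, 0]
    - [0, 0, 0, 0, 0, 0]

```text
time: 28.4
position: [0.4552, -0.1556, 0.3614]
tool_rot: [1.0, -0.002, -0.002, -0.001]
ft_force: [0.9, 0.2, 0.4]
grip_width: 0.0222
grip_force: 0.0
```

```bash
python3 - <<'E'
from m import *
o=get_obs(); print(o["position"],o["grip_width"])
Q={"small":(.6285,.09,.034,.0265),"large":(.619,.2955,.047,.0265),"mid":(.6365,-.296,.04,.0265),"open":(.621,-.09,.045,.0275)}
for n in ["top","side"]:
    c=camera(n);P=cloud(c);z=P[...,2]
    w=(c["depth"]>0)&(c["pixels"].min(-1)>80)&(z<.05)
    for k,(x,y,r,zz) in Q.items():
        p=P[w&(z>zz)&(np.hypot(P[...,0]-x,P[...,1]-y)<r)]
        if len(p)>10:
            a=circ(p[:,:2]); A=np.c_[p[:,:2]-a[:2],np.ones(len(p))]
            print(n,k,a.round(4),np.percentile(p[:,2],[10,50,90]).round(4),len(p),np.linalg.lstsq(A,p[:,2],rcond=None)[0].round(3))
    s=c["pixels"][130:230,130:450] if n=="top" else c["pixels"][110:340,150:400]
    cv2.imwrite(f"pics/f{n}.png",cv2.resize(s,None,fx=2.5,fy=2.5))
E
```

```text
[ 0.45517802 -0.15562627  0.36141273] 0.022244994073725956
top small [0.6301 0.088  0.0219] [0.027  0.0289 0.0311] 140 [-0.002  0.011  0.029]
top large [0.6211 0.2915 0.0341] [0.027  0.0292 0.032 ] 288 [0.001 0.002 0.029]
top mid [ 0.6383 -0.297   0.0276] [0.0268 0.0286 0.0313] 178 [-0.008 -0.002  0.029]
top open [ 0.6236 -0.093   0.0284] [0.0279 0.0305 0.0334] 238 [ 0.004 -0.011  0.031]
side small [0.6282 0.0922 0.0223] [0.027  0.0287 0.0309] 119 [0.007 0.015 0.029]
side large [0.6189 0.2957 0.0345] [0.0274 0.0297 0.0318] 293 [ 0.003 -0.003  0.03 ]
side mid [ 0.6362 -0.2927  0.0279] [0.0272 0.0291 0.031 ] 88 [0.007 0.007 0.029]
side open [ 0.622  -0.0891  0.0285] [0.0282 0.0316 0.0337] 142 [0.013 0.    0.031]
```

View pics/fside.png

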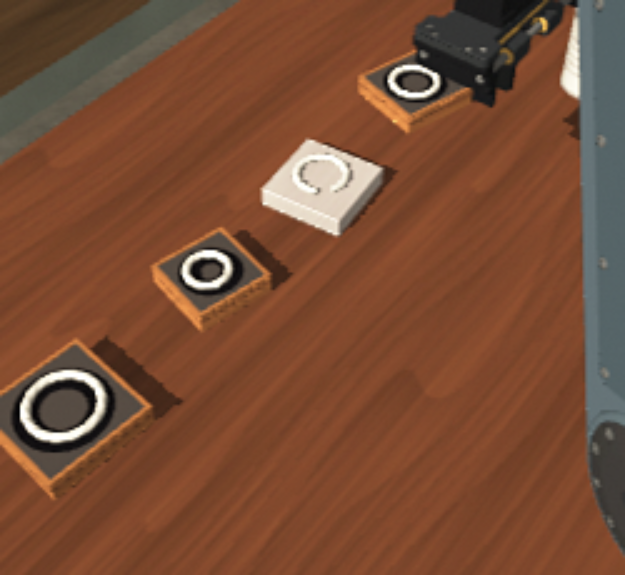

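View pics/ftop.png

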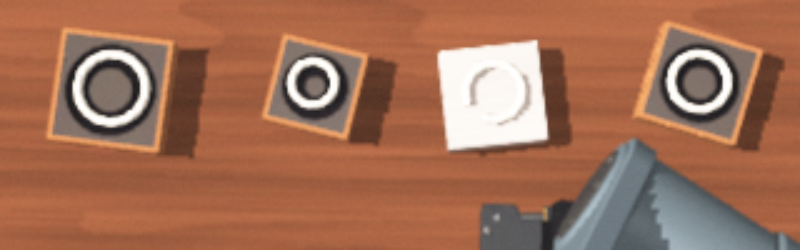

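Both pictures show every closed bangle flat in its own seat. In the top view they are large (110,90), small (314,83) and middle (699,82), with the open one near the middle of the block (500,92). The gripper is clear, so I hand the job in.

```bash
python3 -c "
from rig import hand_in; print(hand_in())"
```

```text
the job is handed in; nothing more can be done
None
```

I handed the job in at about 28 s on the robot's clock: by the last camera check, all three closed bangles lie flat in their own boxes (within about 4 mm of centre), the open bangle lies flat near the middle of the bench block, and the moves kept clear of the hammer and tin; the hand-in call returned no verdict.

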